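# Make up two reagent kits from the bench stock

## Task

Make up the two kits: in the tray with three recesses put the jar in the large recess, the larger square bottle in the medium one and the tall vial in the small one; in the tray with two recesses put the slide carton in the long recess and the dropper bottle in the square one. Everything must stand upright on the floor of its recess; lower each thing into place before letting go, never let it drop. Leave the short vial, the flask and the beaker standing where they are.

Things in the scene. Friction and masses are not known exactly. Their poses are not given: they have to be found in the camera images.
- jar: Squat round amber glass jar with a white lid of the same diameter: 56 mm diameter, 58 mm tall, 150 g or so. Origin: centre of the underside, z up. Loose, stands on the bench among the stock. 
- square_bottle: Larger square amber bottle with a round white screw cap: body 40 x 40 mm (sides along its x and y) and 60 mm tall; with neck and cap (28 mm diameter) 82 mm tall. Origin: centre of the underside, z up. Loose, stands on the bench among the stock. 
- tall_vial: The taller, slimmer of two round amber vials with white caps: 28 mm diameter all the way up, 80 mm tall. Origin: centre of the underside, z up. Loose, stands on the bench among the stock. 
- short_vial: The shorter, wider of the two round amber vials with white caps: 38 mm diameter, 50 mm tall. Belongs to neither kit and stays where it is. Origin: centre of the underside, z up. Loose, stands on the bench among the stock. 
- dropper_bottle: Smaller square amber dropper bottle: body 32 x 32 mm (sides along its x and y) and 54 mm tall, with a white collar (22 mm diameter) and a narrow dark rubber teat on top, 84 mm tall in all. Origin: centre of the underside, z up. Loose, stands on the bench among the stock. 
- slide_carton: Cardboard carton of microscope slides standing on its long side: 82 mm long (its x), 32 mm wide (its y), 56 mm tall. Origin: centre of the underside, z up. Loose, stands on the bench among the stock. 
- tray_three: Grey moulded kit tray with dark recess floors, fixed to the bench, 224 (its x) x 98 (its y) x 20 mm, top at 20 mm. Three square recesses in a row along its x, each 16 mm deep (their floor is 4 mm above the bench): large 80 x 80 mm centred at x = -64 mm, medium 62 x 62 mm at x = +17 mm, small 46 x 46 mm at x = +81 mm, all at y = 0. Origin: centre of the underside, z up.
- tray_two: Grey moulded kit tray with dark recess floors, fixed to the bench, 172 (its x) x 124 (its y) x 20 mm, top at 20 mm. Two recesses, each 16 mm deep (their floor is 4 mm above the bench): long 56 (x) x 106 (y) mm centred at x = -50 mm, y = 0; square 54 x 54 mm centred at x = +50 mm, y = 0. Origin: centre of the underside, z up.
- flask: Bystander: conical glass flask, base 76 mm diameter, 116 mm tall, loose, beyond the stock. Origin: centre of the underside.
- beaker: Bystander: open white plastic beaker, 68 mm diameter at the rim, 85 mm tall, loose, beyond the stock. Origin: centre of the underside.
Things that resemble listed ones, but are neither listed nor needed, are in the scene too. What is shaped like the jar but black or red is not meant.

How it is judged:
By the outcome, as a careful person would: the job done as asked, in the order asked, and still so for the second after the job is handed in, with the robot touching nothing.
It also fails if it takes over 112 s, if anything falls off the work surface, if the arm or the gripper's body presses on something with over 40 N, if the wrist force passes 120 N, or if a joint passes its speed limit or range.

## Robot

A 6-joint arm with a two-finger parallel gripper is mounted at the origin on the work surface. World frame = base frame: x ahead of the robot, y to its left, z up, the work surface at z = 0. Lengths are in m, angles in rad, forces in N, time in s.
With the tool pointing down it reaches from about 0.3 to 0.95 m from the base axis. Payload 3.1 kg.
Tool frame: the origin (TCP) lies midway between the tips of the shut fingers; the grasp point (between the pads) lies 19 mm behind it; z points along the fingers, y is the line along which they close (so a half turn about z gives the same grasp; the last joint's range is limited). The gripper opens to 85 mm and grips with 20 to 120 N. Pads are 22 mm wide; open, the fingers measure 114 mm over their backs; the gripper's body (76 mm by 85 mm) begins 54 mm behind the grasp point. The pads swing forward as they close: fully open they stand 13 mm farther back than shut.
Start: joints at [-1.371, 0.308, 1.634, -0, 1.2, -0.07], TCP at [0.167, -0.602, 0.231] pointing down, gripper open.
Joint ranges: [-3.06, 3.06], [-0.79, 1.96], [0.05, 2.63], [-1.19, 4.34], [0.05, 2.64], [-2.94, 2.94]. Speed limits (rad/s): [2.79, 2.79, 3.14, 3.14, 3.14, 3.14].

## Interface

Orientations are given as a unit quaternion [w, x, y, z].
In Python, from station import ctrl, optics gives the robot as it stands. The module is installed in compiled form; this text tells all that it offers.
- The arm moves only by the shell command python3 -m jog 'ROWS'. ROWS is JSON, a list that holds one entry, the list of rows, each a list of 7 numbers: the opening, from -1 (shut) to 1 (fully open), so that 0 is half open, then the shift along the tool's x, y, z in units of 30 cm (1.0 is 30 cm), then the turn, a rotation vector about the tool's x, y, z in units of 2 pi rad (1.0 is 2 pi rad). A call has 1 to 12 rows; each row is the pose to reach, as a shift and turn from the pose commanded when the call began, along the tool's axes at that moment, turning the shorter way round; what a row does not reach only later rows make up. A row lasts 1/8 s, in which the tool goes at most 62.5 mm and 10.7 degrees, less where a joint would pass 70% of its speed; a pose out of reach is approached as far as the arm can. A call with a number of a shift or a turn outside -1 to 1 is refused whole. A call with a gripper value outside its range is refused whole. The fingers move at their own pace and stop on an object; the grip force is fixed at half the most. Time passes only in rows, so rows that repeat a pose let the fingers close. It gives the time, the measured TCP pose, the force, the opening and the grip force at its end, in the units of the state.
- ctrl.read_state(): the state, without advancing time (a new reading comes with each control period).
- optics.capture(name): name is "scene" or "top" or "wrist"; returns a dict with "pixels" (400x640x3 uint8, red, green, blue), "vfov" (degrees; the focal length in pixels is half the picture's height over the tangent of half this angle, whatever the lens; pixels are square), "cx", "cy" (the principal point, pixels), "origin" and "rotation" of the camera in the world. Camera axes: x right, y down, z forward; pixel columns grow to the right and rows downward; lengths in m; the calibration is good to about 2 mm. The wrist camera is an equidistant fisheye: a pixel r from the principal point sees the ray r / f radians off the axis. A picture is of the moment at which its call begins. There is no depth.
- ctrl.close_job(): hands the job in; it is judged then, once.
The state is a dict: "clock": time; "joints": joint angles; "qvel": joint speeds; "joint_torque": joint torques, N m; "tcp_pos": TCP position; "eef_rot": TCP orientation; "contact_force": force on the tool from outside, world axes, zero at the start; "moment": the same for the moment, N m; "gripper_width": finger opening in m; "finger_force": force on a finger pad.
Only numpy, scipy, OpenCV 4.12 (cv2) and the standard library are available. Lean on these libraries where they do the work, as an engineer would, in place of code of your own. Each camera call takes 0.05 s, during which the arm holds its last target. There are 200 camera calls.

## Working session

There is one attempt and no reset: what is moved stays moved. The work goes in short steps, Python scripts to look and compute and a shell command to move; the robot and the scene stay as the last step left them, time stands still between calls to the robot, and variables do not carry over. Pictures are saved under pics/ and viewed, at most 14 in all, crops included, and the job is handed in when it is done.

```bash
mkdir -p pics; ls; python3 - <<'E'
from station import ctrl, optics
import cv2
for n in("scene","top"):
    d=optics.capture(n); cv2.imwrite(f"pics/{n}0.png",d["pixels"][:,:,::-1])
    print(n,d["vfov"],d["cx"],d["cy"],d["origin"],d["rotation"])
print(ctrl.read_state())
E
```

```text
pics
scene 46.75130397842107 319.03319435486725 201.61513867090295 [1.21709062 0.31737072 0.73380002] [-0.18664815  0.48008027  0.79438845 -0.32191986]
top 53.08282924768747 326.4877076909832 201.60360913778814 [ 0.44569283 -0.01056271  0.92499305] [ 0.0740813  -0.69105708  0.71510574 -0.0746717 ]
{'clock': 0.1, 'joints': array([-1.37069746e+00,  3.08949298e-01,  1.63506392e+00,  1.15634537e-05,
        1.19970074e+00, -6.97079335e-02]), 'qvel': array([-0.00126073, -0.00300767, -0.00421749,  0.00038556,  0.00044553,
        0.00169959]), 'joint_torque': array([-5.23352664e-04, -4.16406584e+01, -2.77644610e+01, -1.43962884e-04,
        4.01393234e-03, -4.73737018e-06]), 'tcp_pos': array([ 0.16641358, -0.60166007,  0.23014016]), 'eef_rot': array([-1.05874835e-03,  9.90914053e-01,  1.34492431e-01, -6.37261492e-05]), 'contact_force': array([-0.22574963,  0.13073929, -0.72851668]), 'moment': array([-0.02453848,  0.00496286,  0.05095523]), 'finger_force': 0.0, 'gripper_width': 0.08513823744577909}
```

View pics/top0.png

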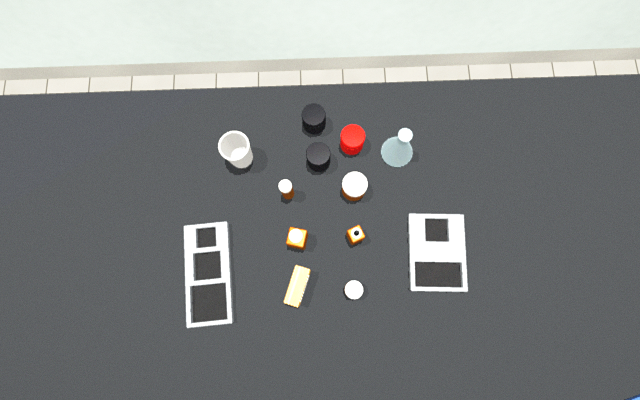

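View pics/scene0.png

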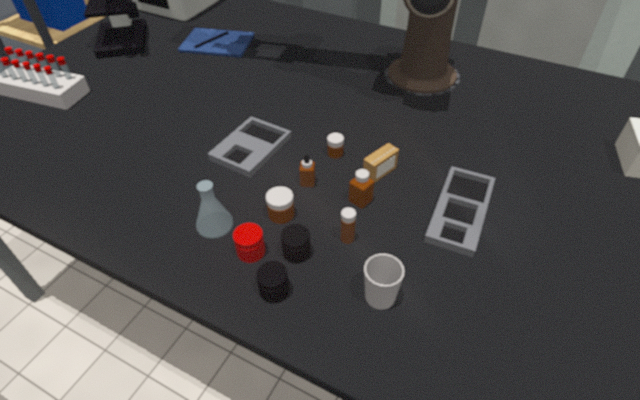

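Top view (image up = +x, left = +y). Candidates:
- **Jar:** white-lidded amber at (354,187). The lookalikes are black at (313,118) and (318,157), and red at (352,139).
- **Square bottles:** larger at (297,238), dropper with a dark teat at (356,234).
- **Vials:** tall at (287,188), short at (354,290).
- **Carton:** (297,287).
- **Trays:** three-recess at (207,275), two-recess at (438,252).

Next are close crops to confirm these.

```bash
python3 - <<'E'
import cv2,numpy as np
a=cv2.imread("pics/top0.png")
cv2.imwrite("pics/stock.png",cv2.resize(a[165:310,265:385],None,fx=4.1,fy=4.1,interpolation=cv2.INTER_CUBIC))
L=a[215:335,178:238];R=a[205:325,403:473]
cv2.imwrite("pics/trays.png",cv2.resize(np.hstack([L,R]),None,fx=5,fy=5,interpolation=cv2.INTER_CUBIC))
E
```

```text
(no output)
```

View pics/stock.png

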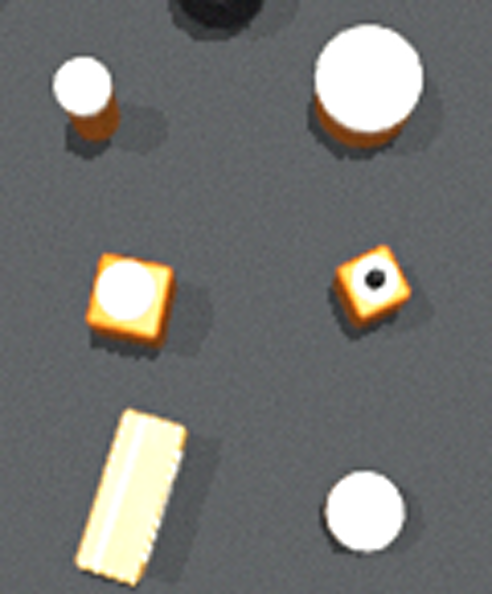

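View pics/trays.png

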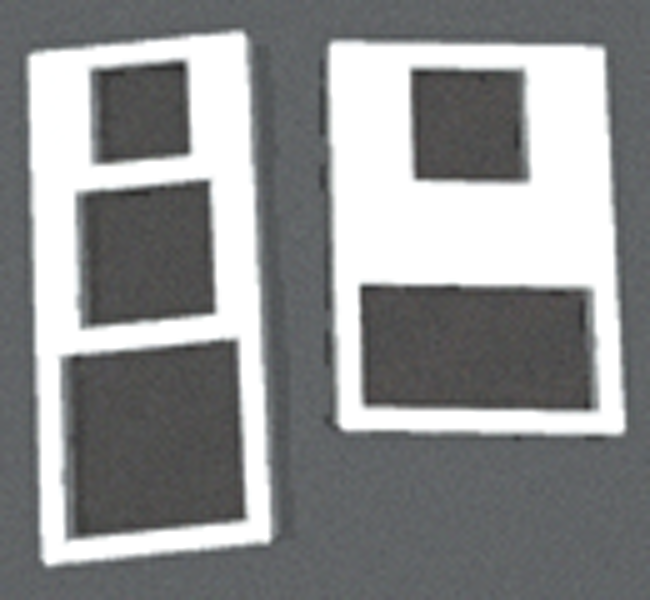

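Stock crop: the choices are confirmed. The jar lid is white over amber at (369,79), the tall vial is at (83,86), the square bottle at (126,291), the dropper with a dark teat at (375,279), the carton at (131,497) and the short vial at (365,511). In the trays crop, the small recess (left tray) and the square recess (right tray) both point up, along +x. Next I compute poses.

```bash
cat > h.py <<'E'
import numpy as np
from scipy.spatial.transform import Rotation as R
from station import ctrl
CAM=(53.08282924768747,326.4877076909832,201.60360913778814,[0.44569283,-0.01056271,0.92499305],[0.0740813,-0.69105708,0.71510574,-0.0746717])
def ray(p,z,cam=CAM):
    v,cx,cy,o,q=cam; f=200/np.tan(np.radians(v/2)); p=np.atleast_2d(p).astype(float)
    d=R.from_quat(np.roll(q,-1)).apply(np.c_[(p[:,0]-cx)/f,(p[:,1]-cy)/f,np.ones(len(p))])
    return np.array(o)[:2]+d[:,:2]*((z-o[2])/d[:,2])[:,None]
def go(x,y,z,yaw=None):
    """rows' shift (30cm units) and turn (2pi units) from present pose to TCP x,y,z, tool-y line at world angle yaw"""
    s=ctrl.read_state(); r=R.from_quat(np.roll(s["eef_rot"],-1))
    d=r.inv().apply(np.array([x,y,z])-s["tcp_pos"])/.3
    M=r.as_matrix(); t=0
    if yaw is not None:
        t=(np.degrees(np.arctan2(M[1,1],M[0,1]))-np.degrees(yaw)+90)%180-90
    # level the tool as well
    tgt=R.from_euler("z",-np.radians(t))*r; m=tgt.as_matrix(); a=np.arctan2(m[1,1],m[0,1])
    T=R.from_matrix(np.c_[[-np.sin(a),np.cos(a),0],[np.cos(a),np.sin(a),0],[0,0,-1]])
    print("shift",d.round(4),"turn",((r.inv()*T).as_rotvec()/(2*np.pi)).round(4),"deg",round(t,1),"t",s["clock"],"q6",s["joints"][5].round(2))
E
python3 - <<'E'
from h import *
S=lambda P:(np.array(P)+.5)/4.1-.5+[265,165]
Lt=lambda P:(np.array(P)+.5)/5-.5+[178,215]
Rt=lambda P:(np.array(P)+.5)/5-.5+[403-60,205]
for n,p,z in(("jar",(369,79),.058),("tall",(83,86),.08),("sqcap",(126,291),.082),("teat",(375,279),.084),("short",(365,511),.05)):
    print(n,ray(S([p]),z).round(4))
def rect(n,W,lx):
    # corners ordered around, first edge = 0->1
    e=((W[1]-W[0])+(W[2]-W[3]))/2; g=((W[2]-W[1])+(W[3]-W[0]))/2
    print(n,W.mean(0).round(4),"e01",np.linalg.norm(e).round(4),np.degrees(np.arctan2(e[1],e[0])).round(1),"e12",np.linalg.norm(g).round(4),np.degrees(np.arctan2(g[1],g[0])).round(1))
rect("sq",ray(S([(103,254),(175,266),(161,342),(88,327)]),.06),0)
rect("drop",ray(S([(385,246),(410,289),(360,322),(335,281)]),.054),0)
rect("carton",ray(S([(125,408),(187,431),(136,585),(77,564)]),.056),0)
for n,f,P in(("t3",Lt,[(28,52),(245,32),(271,541),(45,564)]),("t2",Rt,[(329,42),(604,46),(625,433),(340,430)])):
    W=ray(f(P),.02); rect(n,W,0)
    x=(W[0]+W[1]-W[2]-W[3]); a=np.arctan2(x[1],x[0]); u=np.array([np.cos(a),np.sin(a)])
    print([ (W.mean(0)+k*u).round(4) for k in((-.064,.017,.081) if n=="t3" else(-.05,.05))], np.degrees(a).round(1))
E
```

```text
jar [[ 0.6694 -0.0787]]
tall [[0.6652 0.075 ]]
sqcap [[0.5548 0.0539]]
teat [[ 0.5563 -0.0746]]
short [[ 0.4396 -0.066 ]]
sq [0.5543 0.0526] e01 0.0391 -102.5 e12 0.0402 167.9
drop [ 0.5574 -0.0754] e01 0.026 -152.0 e12 0.0325 122.1
carton [0.4513 0.055 ] e01 0.0335 -111.4 e12 0.0823 160.8
t3 [0.4865 0.2569] e01 0.0986 -86.5 e12 0.2252 -175.9
[array([0.4227, 0.2524]), array([0.5035, 0.2581]), array([0.5673, 0.2627])] 4.1
t2 [ 0.5162 -0.2603] e01 0.1258 -92.7 e12 0.1736 177.1
[array([ 0.4663, -0.2577]), array([ 0.5662, -0.2628])] -2.9
```

```bash
python3 -c "
from h import *
go(.40,-.36,.2,np.radians(94))"
```

```text
shift [ 0.9651 -0.5686  0.1018] turn [-0.0003  0.      0.0318] deg 11.5 t 0.1 q6 -0.07
```

```bash
python3 -m jog '[[[1,0.19,-0.11,0.02,0,0,0.015],[1,0.38,-0.22,0.05,0,0,0.032],[1,0.57,-0.34,0.08,0,0,0.032],[1,0.76,-0.45,0.1,0,0,0.032],[1,0.965,-0.569,0.1,0,0,0.032],[1,0.965,-0.569,0.1,0,0,0.032],[1,0.965,-0.569,0.1,0,0,0.032]]]'; python3 -c "
from h import *
go(.669,-.079,.12,np.radians(94))"
```

```text
clock: 0.98
tcp_pos: [0.4009, -0.359, 0.2008]
eef_rot: [-0.0, 0.999, 0.036, -0.0]
contact_force: [0.7, 0.1, -0.1]
gripper_width: 0.0852
finger_force: 0.0
shift [ 0.9589 -0.8659  0.2693] turn [-0.0001  0.0001  0.0004] deg 0.1 t 0.975 q6 0.69
```

```bash
python3 -m jog '[[[1,0.2,-0.18,0.03,0,0,0],[1,0.4,-0.36,0.06,0,0,0],[1,0.6,-0.54,0.1,0,0,0],[1,0.8,-0.72,0.136,0,0,0],[1,0.959,-0.866,0.136,0,0,0],[1,0.959,-0.866,0.136,0,0,0],[1,0.959,-0.866,0.136,0,0,0],[1,0.959,-0.866,0.136,0,0,0]]]'; python3 -c "
from h import *
from station import optics
import cv2
d=optics.capture('wrist'); cv2.imwrite('pics/w1.png',d['pixels'][:,:,::-1])
print({k:d[k] for k in d if k!='pixels'})
v=d['vfov'];f=200/np.tan(np.radians(v/2));rt=R.from_quat(np.roll(d['rotation'],-1))
for P in ((.6694,-.0787,.058),(.5563,-.0746,.084),(.6652,.075,.08)):
    c=rt.inv().apply(np.array(P)-d['origin']); th=np.arctan2(np.hypot(*c[:2]),c[2]); print((f*th*c[:2]/np.hypot(*c[:2])+[d['cx'],d['cy']]).round(1))
go(.669,-.079,.018,np.radians(94))"
```

```text
clock: 1.98
tcp_pos: [0.669, -0.0824, 0.1597]
eef_rot: [0.0, 0.999, 0.035, -0.001]
contact_force: [-0.8, -0.0, 0.2]
gripper_width: 0.0854
finger_force: 0.0
{'vfov': 65.70646984690485, 'cx': 319.415851801436, 'cy': 198.50411632774458, 'origin': array([ 0.75332233, -0.07667656,  0.30245265]), 'rotation': array([ 0.12172109,  0.72093603, -0.67276691, -0.11322502])}
[314.7 197.4]
[302.3 321.7]
[136.8 198.8]
shift [ 0.0043 -0.0143  0.4729] turn [ 0.0001  0.0003 -0.0003] deg -0.1 t 2.025 q6 1.32
```

View pics/w1.png

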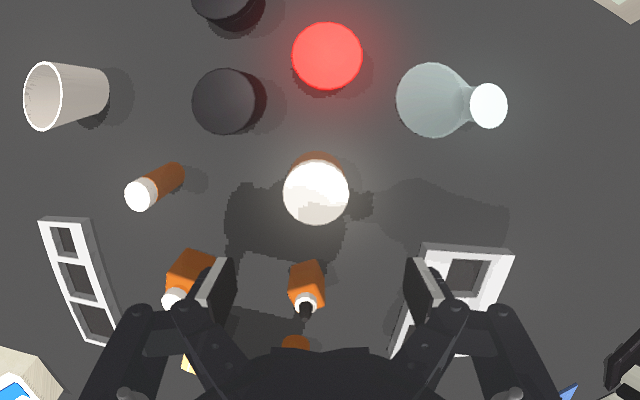

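The jar sits in the wrist view at (316,192), against a prediction of (315,197), so the estimate is good to about 3 mm.

```bash
python3 -m jog '[[[1,0.01,-0.012,0.15,0,0,0],[1,0.01,-0.012,0.3,0,0,0],[1,0.01,-0.012,0.4,0,0,0],[1,0.01,-0.012,0.47,0,0,0],[1,0.01,-0.012,0.47,0,0,0],[-1,0.01,-0.012,0.47,0,0,0],[-1,0.01,-0.012,0.47,0,0,0],[-1,0.01,-0.012,0.47,0,0,0],[-1,0.01,-0.012,0.47,0,0,0],[-1,0.01,-0.012,0.47,0,0,0],[-1,0.01,-0.012,0.47,0,0,0]]]'; python3 -c "
from h import *
go(.669,-.079,.16)
go(.4227,.2524,.14,np.radians(94))"
```

```text
clock: 3.4
tcp_pos: [0.6741, -0.0785, 0.022]
eef_rot: [0.001, 0.999, 0.034, 0.002]
contact_force: [0.5, -1.4, 6.9]
gripper_width: 0.0546
finger_force: 63.8
shift [-0.0152  0.0012 -0.4601] turn [ 0.0002 -0.0007  0.    ] deg 0 t 3.4 q6 1.32
shift [-0.7584 -1.1575 -0.3982] turn [ 0.0002 -0.0007 -0.0001] deg -0.1 t 3.4 q6 1.32
```

```bash
python3 -m jog '[[[-1,0,0,-0.1,0,0,0],[-1,0,0,-0.25,0,0,0],[-1,0,0,-0.42,0,0,0],[-1,-0.05,-0.1,-0.5,0,0,0],[-1,-0.15,-0.25,-0.5,0,0,0],[-1,-0.27,-0.42,-0.5,0,0,0],[-1,-0.38,-0.58,-0.5,0,0,0],[-1,-0.48,-0.74,-0.5,0,0,0],[-1,-0.58,-0.9,-0.5,0,0,0],[-1,-0.62,-1,-0.5,0,0,0],[-1,-0.62,-1,-0.5,0,0,0]]]'; python3 -c "
from h import *
go(.425,.2525,.12,np.radians(94))
go(.425,.2525,.028,np.radians(94))"
```

```text
clock: 4.78
tcp_pos: [0.4639, 0.2103, 0.1692]
eef_rot: [-0.0, 0.999, 0.036, -0.001]
contact_force: [1.1, 0.1, -1.3]
gripper_width: 0.0547
finger_force: 63.9
shift [-0.1191 -0.1499  0.1641] turn [-0.      0.0002  0.0005] deg 0.2 t 4.775 q6 1.84
shift [-0.1187 -0.1498  0.4707] turn [-0.      0.0002  0.0005] deg 0.2 t 4.775 q6 1.84
```

```bash
python3 -m jog '[[[-1,-0.06,-0.08,0.05,0,0,0],[-1,-0.118,-0.15,0.1,0,0,0],[-1,-0.118,-0.15,0.22,0,0,0],[-1,-0.118,-0.15,0.34,0,0,0],[-1,-0.118,-0.15,0.42,0,0,0],[-1,-0.118,-0.15,0.45,0,0,0],[-1,-0.118,-0.15,0.46,0,0,0],[-1,-0.118,-0.15,0.47,0,0,0],[-1,-0.118,-0.15,0.47,0,0,0]]]';  python3 -c "
from station import optics
import cv2
d=optics.capture('scene'); cv2.imwrite('pics/s1.png',cv2.resize(d['pixels'][100:260,390:550,::-1],None,fx=3.7,fy=3.7,interpolation=cv2.INTER_CUBIC))"
```

```text
clock: 5.9
tcp_pos: [0.4281, 0.2513, 0.0292]
eef_rot: [-0.0, 0.999, 0.034, 0.001]
contact_force: [0.5, -0.2, -1.9]
gripper_width: 0.0548
finger_force: 64.0
```

View pics/s1.png

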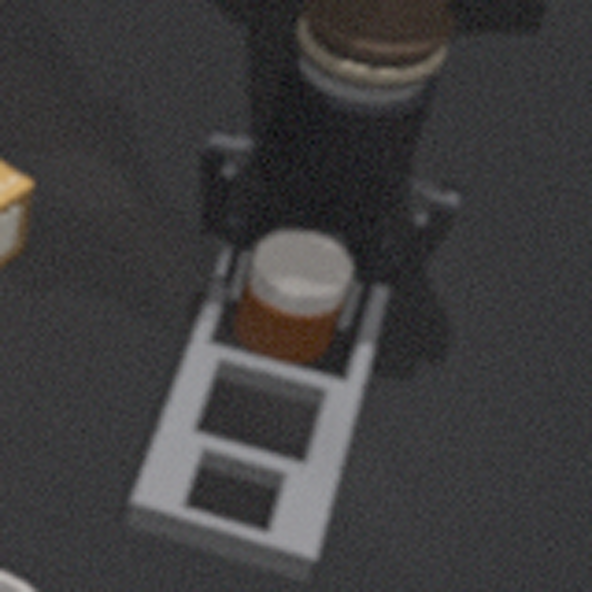

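The crop shows the jar upright inside the large recess, a little towards the medium one. I'll shift it back 4 mm, then touch down.

```bash
python3 -m jog '[[[-1,-0.012,0,0,0,0,0],[-1,-0.012,0,0.005,0,0,0],[-1,-0.012,0,0.01,0,0,0],[-1,-0.012,0,0.013,0,0,0],[-1,-0.012,0,0.013,0,0,0]]]'
```

```text
clock: 6.58
tcp_pos: [0.4238, 0.2509, 0.0259]
eef_rot: [0.0, 0.999, 0.034, -0.001]
contact_force: [-4.1, -1.1, 10.6]
gripper_width: 0.0549
finger_force: 65.3
```

```bash
python3 -m jog '[[[0.2,-0.012,0,0.013,0,0,0],[1,-0.012,0,0.01,0,0,0],[1,-0.012,0,0.005,0,0,0],[1,-0.012,0,-0.1,0,0,0],[1,-0.012,0,-0.25,0,0,0],[1,-0.012,0,-0.42,0,0,0],[1,-0.012,0,-0.42,0,0,0]]]'; python3 -c "
from h import *
go(.556,.053,.15,np.radians(77.8))"
```

```text
clock: 7.45
tcp_pos: [0.4237, 0.2523, 0.1549]
eef_rot: [-0.002, 0.999, 0.034, 0.004]
contact_force: [-0.6, -0.3, -0.1]
gripper_width: 0.085
finger_force: 0.0
shift [0.3939 0.6933 0.0172] turn [-0.0008 -0.0014  0.0448] deg 16.1 t 7.45 q6 1.95
```

```bash
python3 -m jog '[[[1,0.1,0.17,0,0,0,0.015],[1,0.2,0.35,0.01,0,0,0.03],[1,0.3,0.52,0.017,0,0,0.045],[1,0.394,0.693,0.017,0,0,0.045],[1,0.394,0.693,0.017,0,0,0.045],[1,0.394,0.693,0.017,0,0,0.045]]]'; python3 -c "
from h import *
from station import optics
import cv2
d=optics.capture('wrist'); cv2.imwrite('pics/w2.png',d['pixels'][:,:,::-1])
d=optics.capture('top'); cv2.imwrite('pics/t2.png',cv2.resize(d['pixels'][200:350,175:335,::-1],None,fx=4,fy=4))
go(.556,.053,.018,np.radians(77.8))"
```

```text
clock: 8.2
tcp_pos: [0.5509, 0.0513, 0.1437]
eef_rot: [-0.0, 0.994, -0.107, -0.002]
contact_force: [-0.7, 0.5, 0.1]
gripper_width: 0.0854
finger_force: 0.0
shift [ 0.0174 -0.006   0.421 ] turn [0.     0.0004 0.    ] deg 0.0 t 8.3 q6 1.8
```

View pics/w2.png

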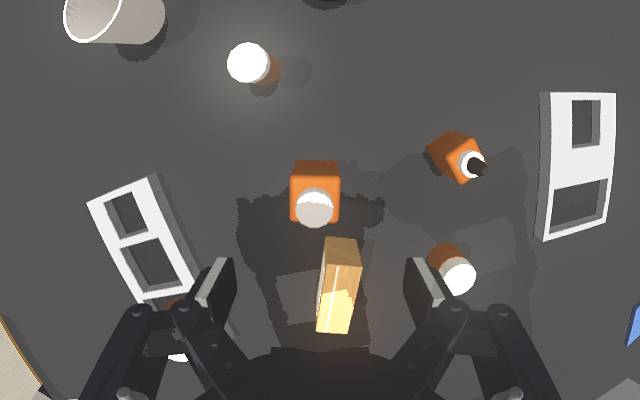

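View pics/t2.png

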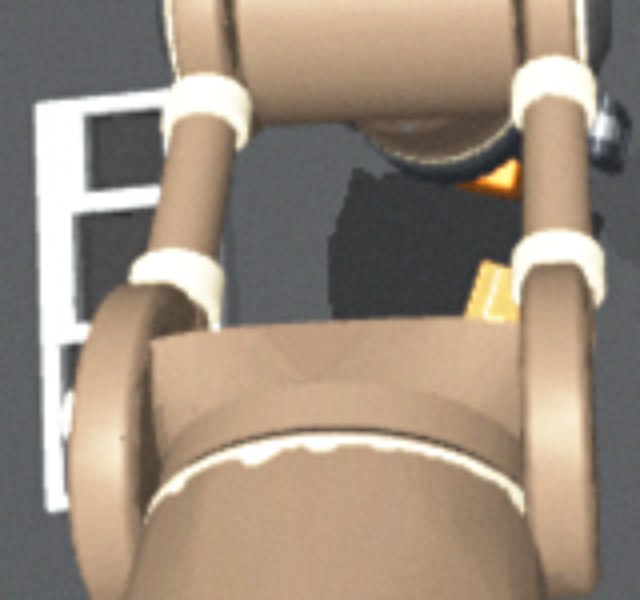

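The square bottle is axis-aligned between the fingers at (314,195) in the wrist view. The top view is blocked by the arm.

```bash
python3 -m jog '[[[1,0.017,-0.006,0.1,0,0,0],[1,0.017,-0.006,0.25,0,0,0],[1,0.017,-0.006,0.37,0,0,0],[1,0.017,-0.006,0.42,0,0,0],[1,0.017,-0.006,0.42,0,0,0],[-1,0.017,-0.006,0.42,0,0,0],[-1,0.017,-0.006,0.42,0,0,0],[-1,0.017,-0.006,0.42,0,0,0],[-1,0.017,-0.006,0.42,0,0,0],[-1,0.017,-0.006,0.42,0,0,0],[-1,0.017,-0.006,0.42,0,0,0],[-1,0.017,-0.006,0.42,0,0,0]]]'; python3 -c "
from h import *
go(.505,.258,.16,np.radians(94))"
```

```text
clock: 9.8
tcp_pos: [0.5595, 0.052, 0.0212]
eef_rot: [-0.0, 0.994, -0.107, 0.002]
contact_force: [0.4, 0.3, 6.6]
gripper_width: 0.0395
finger_force: 60.8
shift [-0.3221 -0.6328 -0.4631] turn [-0.0001 -0.0005 -0.0452] deg -16.3 t 9.8 q6 1.8
```

```bash
python3 -m jog '[[[-1,0,0,-0.1,0,0,0],[-1,0,0,-0.25,0,0,0],[-1,0,0,-0.4,0,0,0],[-1,-0.05,-0.1,-0.463,0,0,-0.01],[-1,-0.12,-0.24,-0.463,0,0,-0.02],[-1,-0.2,-0.38,-0.463,0,0,-0.035],[-1,-0.27,-0.52,-0.463,0,0,-0.045],[-1,-0.315,-0.633,-0.463,0,0,-0.045],[-1,-0.315,-0.633,-0.463,0,0,-0.045],[-1,-0.315,-0.633,-0.463,0,0,-0.045]]]'; python3 -c "
from h import *
go(.507,.258,.028,np.radians(94))"
```

```text
clock: 11.05
tcp_pos: [0.5054, 0.2569, 0.1579]
eef_rot: [0.001, 0.999, 0.035, -0.0]
contact_force: [0.3, -0.7, -1.0]
gripper_width: 0.0395
finger_force: 60.7
shift [ 0.0062 -0.0038  0.4329] turn [ 0.0002  0.0002 -0.0001] deg -0.0 t 11.05 q6 1.9
```

```bash
python3 -m jog '[[[-1,0.006,-0.004,0.1,0,0,0],[-1,0.006,-0.004,0.25,0,0,0],[-1,0.006,-0.004,0.36,0,0,0],[-1,0.006,-0.004,0.41,0,0,0],[-1,0.006,-0.004,0.425,0,0,0],[-1,0.006,-0.004,0.43,0,0,0],[-1,0.006,-0.004,0.43,0,0,0]]]';  python3 -c "
from station import optics
import cv2
d=optics.capture('scene'); cv2.imwrite('pics/s2.png',cv2.resize(d['pixels'][100:260,390:550,::-1],None,fx=3.7,fy=3.7,interpolation=cv2.INTER_CUBIC))"
```

```text
clock: 11.92
tcp_pos: [0.5087, 0.2592, 0.0307]
eef_rot: [-0.0, 0.999, 0.034, 0.001]
contact_force: [0.6, 0.1, -0.8]
gripper_width: 0.0397
finger_force: 60.7
```

View pics/s2.png

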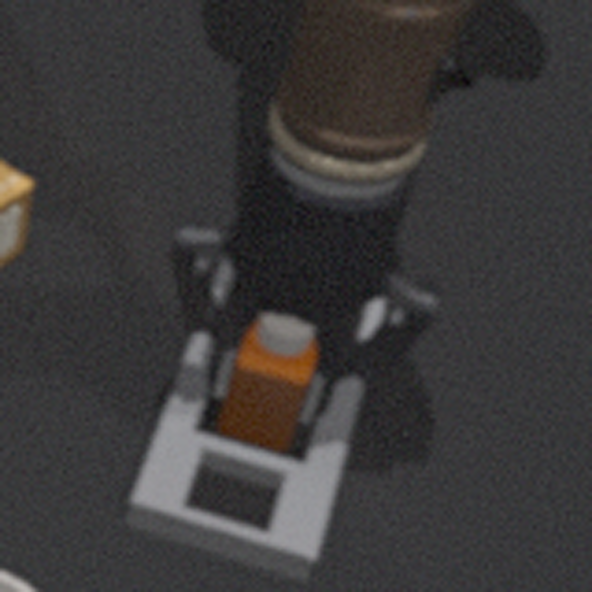

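The bottle is upright in the medium recess. Now touch down, release and lift.

```bash
python3 -m jog '[[[-1,-0.006,-0.002,0.005,0,0,0],[-1,-0.006,-0.002,0.01,0,0,0],[-1,-0.006,-0.002,0.015,0,0,0],[-1,-0.006,-0.002,0.02,0,0,0],[-1,-0.006,-0.002,0.02,0,0,0]]]'
```

```text
clock: 12.6
tcp_pos: [0.5057, 0.2594, 0.0252]
eef_rot: [0.0, 0.999, 0.034, -0.0]
contact_force: [-3.9, -1.4, 11.1]
gripper_width: 0.0393
finger_force: 62.0
```

```bash
python3 -m jog '[[[0.2,-0.006,-0.002,0.02,0,0,0],[1,-0.006,-0.002,0.018,0,0,0],[1,-0.006,-0.002,0.01,0,0,0],[1,-0.006,-0.002,-0.1,0,0,0],[1,-0.006,-0.002,-0.25,0,0,0],[1,-0.006,-0.002,-0.42,0,0,0],[1,-0.006,-0.002,-0.42,0,0,0]]]'; python3 -c "
from h import *
go(.667,.075,.15,np.radians(94))"
```

```text
clock: 13.48
tcp_pos: [0.508, 0.2616, 0.1549]
eef_rot: [-0.002, 0.999, 0.034, 0.005]
contact_force: [-0.5, 0.3, 0.3]
gripper_width: 0.0854
finger_force: 0.0
shift [0.4859 0.657  0.0193] turn [-0.0006 -0.0017 -0.0002] deg -0.1 t 13.475 q6 1.9
```

```bash
python3 -m jog '[[[1,0.12,0.16,0,0,0,0],[1,0.24,0.32,0.01,0,0,0],[1,0.36,0.49,0.019,0,0,0],[1,0.486,0.657,0.019,0,0,0],[1,0.486,0.657,0.019,0,0,0],[1,0.486,0.657,0.019,0,0,0]]]'; python3 -c "
from h import *
from station import optics
import cv2
d=optics.capture('wrist'); cv2.imwrite('pics/w3.png',d['pixels'][:,:,::-1])
go(.667,.075,.018,np.radians(94))"
```

```text
clock: 14.22
tcp_pos: [0.6616, 0.073, 0.1419]
eef_rot: [-0.0, 0.999, 0.034, -0.002]
contact_force: [-0.5, 0.3, -0.8]
gripper_width: 0.0854
finger_force: 0.0
shift [ 0.0204 -0.0025  0.414 ] turn [-0.0001  0.0005 -0.0001] deg -0.1 t 14.275 q6 1.55
```

View pics/w3.png

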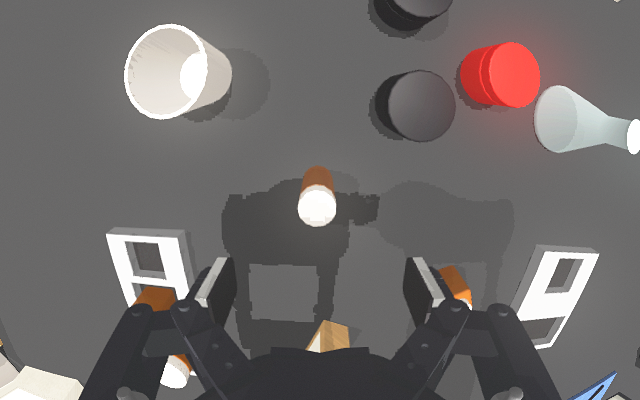

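The tall vial is centred at (317,206), and the path down is clear of the black jar at (420,105).

```bash
python3 -m jog '[[[1,0.018,-0.002,0.1,0,0,0],[1,0.018,-0.002,0.25,0,0,0],[1,0.018,-0.002,0.36,0,0,0],[1,0.018,-0.002,0.414,0,0,0],[1,0.018,-0.002,0.414,0,0,0],[-1,0.018,-0.002,0.414,0,0,0],[-1,0.018,-0.002,0.414,0,0,0],[-1,0.018,-0.002,0.414,0,0,0],[-1,0.018,-0.002,0.414,0,0,0],[-1,0.018,-0.002,0.414,0,0,0],[-1,0.018,-0.002,0.414,0,0,0],[-1,0.018,-0.002,0.414,0,0,0]]]'; python3 -c "
from h import *
go(.57,.2625,.16,np.radians(94))"
```

```text
clock: 15.78
tcp_pos: [0.6692, 0.0742, 0.0208]
eef_rot: [-0.0, 0.999, 0.034, 0.001]
contact_force: [-0.7, 0.2, 5.5]
gripper_width: 0.0269
finger_force: 58.8
shift [-0.2859 -0.649  -0.4644] turn [-0.     -0.0003 -0.0002] deg -0.1 t 15.775 q6 1.55
```

```bash
python3 -m jog '[[[-1,0,0,-0.1,0,0,0],[-1,0,0,-0.25,0,0,0],[-1,0,0,-0.4,0,0,0],[-1,-0.04,-0.1,-0.464,0,0,0],[-1,-0.11,-0.24,-0.464,0,0,0],[-1,-0.18,-0.4,-0.464,0,0,0],[-1,-0.24,-0.54,-0.464,0,0,0],[-1,-0.286,-0.649,-0.464,0,0,0],[-1,-0.286,-0.649,-0.464,0,0,0],[-1,-0.286,-0.649,-0.464,0,0,0]]]'; python3 -c "
from h import *
go(.57,.2625,.03,np.radians(94))"
```

```text
clock: 17.02
tcp_pos: [0.5691, 0.262, 0.1582]
eef_rot: [0.0, 0.999, 0.035, -0.0]
contact_force: [0.3, -0.1, -0.9]
gripper_width: 0.0269
finger_force: 59.1
shift [ 0.0032 -0.0018  0.4274] turn [ 0.0001  0.0001 -0.0001] deg -0.0 t 17.025 q6 1.86
```

```bash
python3 -m jog '[[[-1,0.003,-0.002,0.1,0,0,0],[-1,0.003,-0.002,0.25,0,0,0],[-1,0.003,-0.002,0.35,0,0,0],[-1,0.003,-0.002,0.4,0,0,0],[-1,0.003,-0.002,0.42,0,0,0],[-1,0.003,-0.002,0.428,0,0,0],[-1,0.003,-0.002,0.433,0,0,0],[-1,0.003,-0.002,0.438,0,0,0],[-1,0.003,-0.002,0.438,0,0,0]]]'
```

```text
clock: 18.15
tcp_pos: [0.5703, 0.2634, 0.0278]
eef_rot: [-0.0, 0.999, 0.034, 0.0]
contact_force: [-0.2, 0.1, -0.4]
gripper_width: 0.027
finger_force: 59.1
```

```bash
python3 -m jog '[[[-1,0,0,0.004,0,0,0],[-1,0,0,0.007,0,0,0],[-1,0,0,0.007,0,0,0]]]'
```

```text
clock: 18.52
tcp_pos: [0.5699, 0.2631, 0.025]
eef_rot: [0.0, 0.999, 0.034, -0.0]
contact_force: [-0.2, -0.2, -0.5]
gripper_width: 0.0265
finger_force: 59.1
```

```bash
python3 -m jog '[[[-1,0,0,0.003,0,0,0],[-1,0,0,0.005,0,0,0],[-1,0,0,0.005,0,0,0]]]'
```

```text
clock: 18.9
tcp_pos: [0.5701, 0.2632, 0.0248]
eef_rot: [0.0, 0.999, 0.034, -0.0]
contact_force: [-1.5, -1.6, 6.2]
gripper_width: 0.0271
finger_force: 59.4
```

```bash
python3 -m jog '[[[0,0,0,0.005,0,0,0],[1,0,0,0.003,0,0,0],[1,0,0,0,0,0,0],[1,0,0,-0.1,0,0,0],[1,0,0,-0.25,0,0,0],[1,0,0,-0.42,0,0,0],[1,0,0,-0.42,0,0,0],[1,0,0,-0.42,0,0,0]]]'; python3 -c "
from h import *
go(.453,.055,.15,np.radians(70.5))"
```

```text
clock: 19.9
tcp_pos: [0.5698, 0.2631, 0.1496]
eef_rot: [0.0, 0.999, 0.034, -0.0]
contact_force: [-0.3, 0.1, -0.8]
gripper_width: 0.0854
finger_force: 0.0
shift [-0.436   0.6652 -0.0014] turn [0.     0.     0.0651] deg 23.4 t 19.9 q6 1.87
```

```bash
python3 -m jog '[[[1,-0.1,0.15,0,0,0,0.015],[1,-0.2,0.3,0,0,0,0.03],[1,-0.3,0.46,0,0,0,0.05],[1,-0.436,0.665,0,0,0,0.065],[1,-0.436,0.665,0,0,0,0.065],[1,-0.436,0.665,0,0,0,0.065],[1,-0.436,0.665,0,0,0,0.065]]]'; python3 -c "
from h import *
from station import optics
import cv2
d=optics.capture('wrist'); cv2.imwrite('pics/w4.png',d['pixels'][:,:,::-1])
go(.453,.055,.018,np.radians(70.5))"
```

```text
clock: 20.78
tcp_pos: [0.4541, 0.056, 0.1494]
eef_rot: [-0.0, 0.986, -0.169, 0.0]
contact_force: [0.8, 0.3, -0.3]
gripper_width: 0.0854
finger_force: 0.0
shift [-0.0024  0.0052  0.4385] turn [-0.0001 -0.      0.0003] deg 0.1 t 20.825 q6 1.94
```

View pics/w4.png

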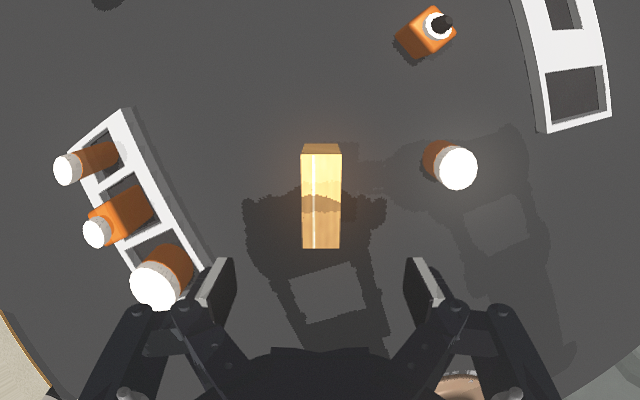

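The carton is square to the fingers at (321,200), and the jar, square bottle and tall vial stand in their recesses at left.

```bash
python3 -m jog '[[[1,-0.002,0.003,0.1,0,0,0],[1,-0.002,0.003,0.25,0,0,0],[1,-0.002,0.003,0.38,0,0,0],[1,-0.002,0.003,0.438,0,0,0],[1,-0.002,0.003,0.438,0,0,0],[-1,-0.002,0.003,0.438,0,0,0],[-1,-0.002,0.003,0.438,0,0,0],[-1,-0.002,0.003,0.438,0,0,0],[-1,-0.002,0.003,0.438,0,0,0],[-1,-0.002,0.003,0.438,0,0,0],[-1,-0.002,0.003,0.438,0,0,0],[-1,-0.002,0.003,0.438,0,0,0]]]'; python3 -c "
from h import *
go(.466,-.258,.13,np.radians(177.1))"
```

```text
clock: 22.32
tcp_pos: [0.4537, 0.0546, 0.0193]
eef_rot: [-0.0, 0.986, -0.169, 0.001]
contact_force: [0.1, 0.6, 6.8]
gripper_width: 0.0318
finger_force: 60.2
shift [ 0.3868  0.9683 -0.369 ] turn [-4.00e-04 -2.00e-04  2.04e-01] deg 73.4 t 22.325 q6 1.93
```

```bash
python3 -m jog '[[[-1,0,0,-0.1,0,0,0],[-1,0,0,-0.25,0,0,0],[-1,0.03,0.07,-0.369,0,0,0.02],[-1,0.09,0.22,-0.369,0,0,0.045],[-1,0.15,0.37,-0.369,0,0,0.07],[-1,0.21,0.52,-0.369,0,0,0.095],[-1,0.27,0.67,-0.369,0,0,0.12],[-1,0.33,0.82,-0.369,0,0,0.15],[-1,0.387,0.968,-0.369,0,0,0.18],[-1,0.387,0.968,-0.369,0,0,0.204],[-1,0.387,0.968,-0.369,0,0,0.204],[-1,0.387,0.968,-0.369,0,0,0.204]]]'; python3 -c "
from h import *
go(.466,-.258,.027,np.radians(177.1))"
```

```text
clock: 23.82
tcp_pos: [0.4645, -0.2573, 0.1285]
eef_rot: [-0.0, -0.69, 0.724, 0.001]
contact_force: [0.1, 0.4, -0.6]
gripper_width: 0.0311
finger_force: 59.6
shift [ 0.0025 -0.0055  0.3382] turn [0.0002 0.0001 0.0004] deg 0.1 t 23.825 q6 2.6
```

```bash
python3 -m jog '[[[-1,0.009,-0.005,0.1,0,0,0],[-1,0.009,-0.005,0.22,0,0,0],[-1,0.009,-0.005,0.3,0,0,0],[-1,0.009,-0.005,0.33,0,0,0],[-1,0.009,-0.005,0.34,0,0,0],[-1,0.009,-0.005,0.346,0,0,0],[-1,0.009,-0.005,0.346,0,0,0]]]'
```

```text
clock: 24.7
tcp_pos: [0.4672, -0.2612, 0.0261]
eef_rot: [0.0, -0.689, 0.725, -0.001]
contact_force: [0.1, 0.4, -1.5]
gripper_width: 0.0314
finger_force: 59.7
```

```bash
python3 -m jog '[[[-1,0,0,0.004,0,0,0],[-1,0,0,0.007,0,0,0],[-1,0,0,0.007,0,0,0]]]'
```

```text
clock: 25.08
tcp_pos: [0.4667, -0.2609, 0.0234]
eef_rot: [0.0, -0.689, 0.725, -0.0]
contact_force: [-0.8, -0.0, 0.5]
gripper_width: 0.0313
finger_force: 60.0
```

```bash
python3 -m jog '[[[-1,0,0,0.003,0,0,0],[-1,0,0,0.004,0,0,0],[-1,0,0,0.004,0,0,0]]]'
```

```text
clock: 25.45
tcp_pos: [0.4668, -0.2609, 0.0234]
eef_rot: [-0.0, -0.689, 0.725, 0.0]
contact_force: [-2.9, 2.2, 9.5]
gripper_width: 0.0316
finger_force: 61.2
```

```bash
python3 -m jog '[[[0,0,0,0.004,0,0,0],[1,0,0,0.002,0,0,0],[1,0,0,0,0,0,0],[1,0,0,-0.1,0,0,0],[1,0,0,-0.25,0,0,0],[1,0,0,-0.42,0,0,0],[1,0,0,-0.42,0,0,0],[1,0,0,-0.42,0,0,0]]]'; python3 -c "
from h import *
go(.558,-.075,.15,np.radians(31))"
```

```text
clock: 26.45
tcp_pos: [0.4661, -0.2605, 0.1475]
eef_rot: [-0.0, -0.689, 0.725, 0.0]
contact_force: [-0.3, -0.2, 0.3]
gripper_width: 0.0854
finger_force: 0.0
shift [-0.633  -0.2748 -0.0084] turn [ 0.0001  0.0001 -0.0942] deg -33.9 t 26.45 q6 2.6
```

```bash
python3 -m jog '[[[1,-0.05,-0.02,0,0,0,-0.025],[1,-0.2,-0.09,0,0,0,-0.05],[1,-0.36,-0.16,0,0,0,-0.075],[1,-0.52,-0.23,0,0,0,-0.094],[1,-0.633,-0.275,0,0,0,-0.094],[1,-0.633,-0.275,0,0,0,-0.094],[1,-0.633,-0.275,0,0,0,-0.094]]]'; python3 -c "
from h import *
from station import optics
import cv2
d=optics.capture('wrist'); cv2.imwrite('pics/w5.png',d['pixels'][:,:,::-1])
go(.558,-.075,.018,np.radians(31))"
```

```text
clock: 27.32
tcp_pos: [0.5569, -0.0753, 0.1459]
eef_rot: [0.001, 0.87, -0.493, -0.002]
contact_force: [-0.9, -0.0, -0.2]
gripper_width: 0.0854
finger_force: 0.0
shift [ 1.000e-04 -5.100e-03  4.278e-01] turn [ 0.0004  0.0003 -0.0003] deg -0.1 t 27.375 q6 2.39
```

View pics/w5.png

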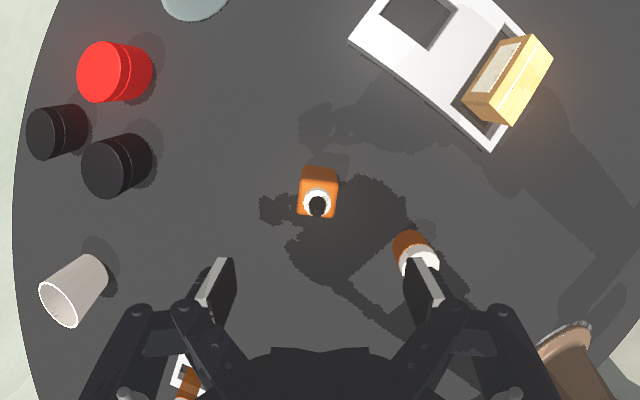

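The dropper sits between the fingers at (317,195), turned about 4° clockwise, so I'll turn the tool 0.01. The short vial at (415,255) stays about 20 mm clear. The carton is upright in the long recess.

```bash
python3 -m jog '[[[1,0,-0.004,0.1,0,0,0.01],[1,0,-0.004,0.25,0,0,0.01],[1,0,-0.004,0.37,0,0,0.01],[1,0,-0.004,0.428,0,0,0.01],[1,0,-0.004,0.428,0,0,0.01],[-1,0,-0.004,0.428,0,0,0.01],[-1,0,-0.004,0.428,0,0,0.01],[-1,0,-0.004,0.428,0,0,0.01],[-1,0,-0.004,0.428,0,0,0.01],[-1,0,-0.004,0.428,0,0,0.01],[-1,0,-0.004,0.428,0,0,0.01],[-1,0,-0.004,0.428,0,0,0.01]]]'; python3 -c "
from h import *
go(.567,-.263,.16,np.radians(177.1))"
```

```text
clock: 28.88
tcp_pos: [0.5609, -0.0749, 0.021]
eef_rot: [-0.0, 0.854, -0.52, 0.001]
contact_force: [-0.1, 0.8, 7.5]
gripper_width: 0.032
finger_force: 59.1
shift [ 0.567   0.2691 -0.4629] turn [-0.0004 -0.0002  0.084 ] deg 30.2 t 28.875 q6 2.45
```

```bash
python3 -m jog '[[[-1,0,0,-0.1,0,0,0],[-1,0,0,-0.25,0,0,0],[-1,0,0,-0.4,0,0,0],[-1,0.08,0.04,-0.463,0,0,0.02],[-1,0.22,0.11,-0.463,0,0,0.04],[-1,0.38,0.18,-0.463,0,0,0.065],[-1,0.5,0.24,-0.463,0,0,0.084],[-1,0.567,0.269,-0.463,0,0,0.084],[-1,0.567,0.269,-0.463,0,0,0.084],[-1,0.567,0.269,-0.463,0,0,0.084]]]'; python3 -c "
from h import *
go(.567,-.263,.027,np.radians(177.1))"
```

```text
clock: 30.12
tcp_pos: [0.5656, -0.2613, 0.1579]
eef_rot: [0.0, -0.69, 0.724, 0.001]
contact_force: [0.1, 0.3, -1.6]
gripper_width: 0.0315
finger_force: 58.6
shift [ 0.0061 -0.0054  0.4362] turn [0.0002 0.0002 0.0002] deg 0.1 t 30.125 q6 2.69
```

```bash
python3 -m jog '[[[-1,0.006,-0.002,0.1,0,0,0],[-1,0.006,-0.002,0.25,0,0,0],[-1,0.006,-0.002,0.36,0,0,0],[-1,0.006,-0.002,0.41,0,0,0],[-1,0.006,-0.002,0.425,0,0,0],[-1,0.006,-0.002,0.436,0,0,0],[-1,0.006,-0.002,0.44,0,0,0],[-1,0.006,-0.002,0.44,0,0,0]]]'
```

```text
clock: 31.12
tcp_pos: [0.5671, -0.265, 0.0273]
eef_rot: [0.0, -0.689, 0.725, -0.001]
contact_force: [-0.6, -0.5, -0.6]
gripper_width: 0.0312
finger_force: 58.6
```

```bash
python3 -m jog '[[[-1,0,0,0.003,0,0,0],[-1,0,0,0.006,0,0,0],[-1,0,0,0.006,0,0,0]]]'
```

```text
clock: 31.5
tcp_pos: [0.5666, -0.2648, 0.0251]
eef_rot: [0.0, -0.689, 0.725, -0.0]
contact_force: [-1.0, 1.1, 1.9]
gripper_width: 0.0315
finger_force: 58.8
```

```bash
python3 -m jog '[[[-1,0,0,0.003,0,0,0],[-1,0,0,0.003,0,0,0],[-1,0,0,0.003,0,0,0]]]'
```

```text
clock: 31.88
tcp_pos: [0.5667, -0.2649, 0.025]
eef_rot: [-0.0, -0.689, 0.725, -0.0]
contact_force: [-2.2, 1.5, 6.5]
gripper_width: 0.0313
finger_force: 59.6
```

On the floor. Release, rise clear, and move aside for a final look (tool +x is −y here).

```bash
python3 -m jog '[[[0,0,0,0.003,0,0,0],[1,0,0,0.001,0,0,0],[1,0,0,0,0,0,0],[1,0,0,-0.1,0,0,0],[1,0,0,-0.25,0,0,0],[1,0,0,-0.45,0,0,0],[1,0.15,0.15,-0.5,0,0,0],[1,0.3,0.3,-0.5,0,0,0],[1,0.5,0.5,-0.5,0,0,-0.03],[1,0.7,0.7,-0.5,0,0,-0.06],[1,0.8,0.8,-0.5,0,0,-0.06],[1,0.8,0.8,-0.5,0,0,-0.06]]]'; python3 -c "
from station import optics
import cv2
d=optics.capture('top'); cv2.imwrite('pics/tf.png',cv2.resize(d['pixels'][90:340,175:485,::-1],None,fx=2.4,fy=2.4,interpolation=cv2.INTER_CUBIC))
d=optics.capture('scene'); cv2.imwrite('pics/sf.png',cv2.resize(d['pixels'][90:330,180:520,::-1],None,fx=2.3,fy=2.3,interpolation=cv2.INTER_CUBIC))"
```

```text
clock: 33.38
tcp_pos: [0.3123, -0.494, 0.1737]
eef_rot: [0.0, 0.812, -0.584, 0.0]
contact_force: [0.7, 0.2, -0.2]
gripper_width: 0.0855
finger_force: 0.0
```

View pics/sf.png

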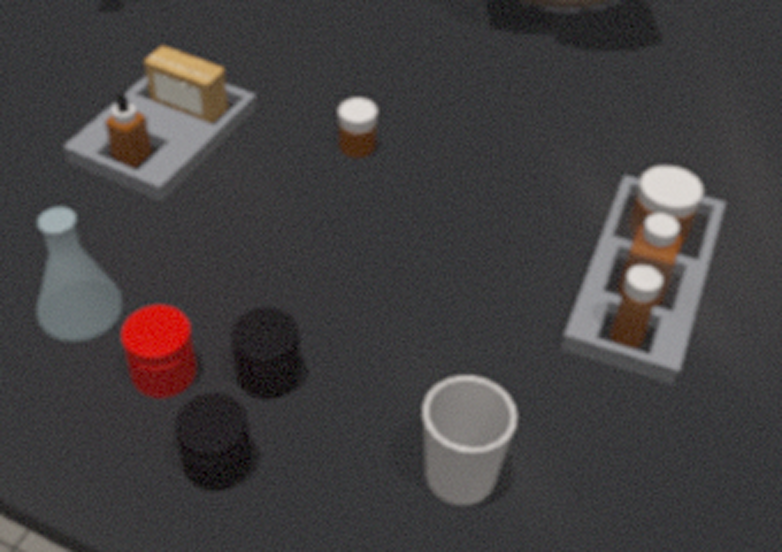

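View pics/tf.png

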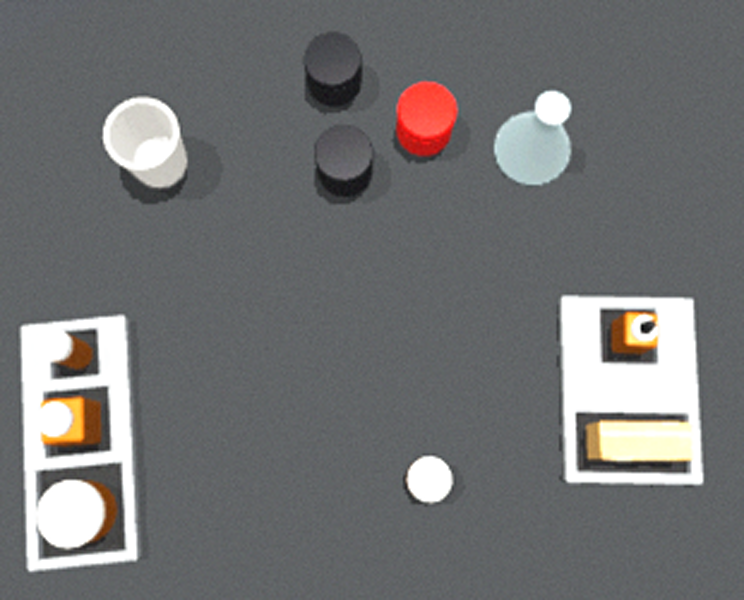

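Both views show all five items upright in the right recesses. In the scene crop they are at (668,200), (655,250), (637,305), (185,80) and (128,135). The short vial, flask and beaker have not moved.

```bash
python3 -c "
from station import ctrl; print(ctrl.close_job())"
```

```text
the job is handed in; nothing more can be done
None
```

Both kits are made up and the job is handed in: all five items stand upright in their recesses, each lowered to the floor before release, at about 33 s on the robot's clock, with the short vial, flask and beaker left where they were.

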